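# Click the cable box lid shut

## Robot

A 6-joint arm with a two-finger parallel gripper is mounted at the origin on the work surface. World frame = base frame: x ahead of the robot, y to its left, z up, the work surface at z = 0. Lengths are in mm, angles in degrees, forces in N, time in s.
With the tool pointing down it reaches from about 300 to 850 mm from the base axis. Payload 4.2 kg.
Tool frame: the origin (TCP) lies on the centre line of the jaws, within the pads' length; the fingertips stand 14 mm ahead of it and the grasp point (between the pads) lies 5 mm behind it (env.finger_overhang is the z of the fingertips in the tool frame, in mm); z points along the fingers, y is the line along which they close (so a half turn about z gives the same grasp; the last joint's range is limited). The gripper opens to 91 mm and grips with 3 to 60 N. Pads are 32 mm wide; open, the fingers measure 118 mm over their backs; the gripper's body (76 mm by 178 mm) begins 60 mm behind the grasp point.
Start: joints at [67.895, 18.312, 89.639, -0, 72.044, -1.146], TCP at [205.678, 536.971, 227.976] pointing down, gripper open.
Joint ranges: [-177.97, 177.97], [-48.28, 115.42], [12.27, 149.76], [-77.06, 257.06], [2.81, 150.46], [-146.56, 146.56]. Speed limits (degrees/s): [147.25, 147.25, 180, 180, 180, 180].

## Interface

Orientations are given as [roll, pitch, yaw] about the fixed x, y, z axes, in that order (R = Rz(yaw) Ry(pitch) Rx(roll)).
In Python, from workcell import sensors, viewer, env gives the robot as it stands. The module is installed in compiled form; this text tells all that it offers.
- The arm moves only by the tool step_arm, never from a script. Its argument "plan" is one flat list of numbers, 6 for each row, row after row: the shift along the tool's x, y, z in cm, then the turn, a rotation vector about the tool's x, y, z in rad. In form: [x, y, z, wx, wy, wz, x, y, z, wx, wy, wz, ...]. A call has 1 to 5 rows; each row shifts and turns the commanded pose from where the row before left it, along the tool's axes as they then stand; what a row does not reach is not made up. A row lasts 1/12 s, in which the tool goes at most 41.7 mm and 7.16 degrees, less where a joint would pass 70% of its speed; a pose out of reach is approached as far as the arm can. A call is refused whole if a number of a shift passes 4.17 or a number of a turn 0.125, either way. A call with a gripper value outside its range is refused whole. "hand" is the finger opening in cm, from 0 to 9.12, set as the call begins (left out, the last holds). The fingers move at their own pace and stop on an object; "newtons" is the grip in N (left out, the last holds). Time passes only in rows, so rows that do not move let the fingers close. It gives the time, the measured TCP pose, the force, the opening and the grip force at its end, in the units of the state.
- sensors.state(): the state, without advancing time (a new reading comes with each control period).
- viewer.grab_frame(name): name is "scene" or "top" or "wrist"; returns a dict with "img" (420x560x3 uint8, red, green, blue), "fx", "fy", "cx", "cy" (pixels), "position" and "attitude" of the camera in the world. Camera axes: x right, y down, z forward; pixel columns grow to the right and rows downward; lengths in mm; the calibration is good to about 2 mm. A picture is of the moment at which its call begins. There is no depth.
- env.job_done(): hands the job in; it is judged then, once.
Trained networks look in a picture, given as the dict that the camera call returned (one of the last four; its "shot" number tells which), for a name from the list of things; names that differ only in an ending like _2 or _b are one class to them, and where a whole thing is asked for, a point or a joint stands for the part that bears it (a point fixed in the world has none). Each returns a list of dicts, best first, with "score" (0 to 1); they miss things now and then, are a little off and sometimes report something else, mostly with a low value. They report only what shows in the picture. A call takes as long as a camera call. They do not tell look-alikes from the thing itself.
- viewer.boxes_of(name, picture): "location" ([column, row] in pixels, amid what is visible of it).
- viewer.pinpoint(name, picture): "location" ([column, row] in pixels: a listed point, or the origin of a listed thing).
The state is a dict: "time_s": time; "qpos": joint angles; "qvel": joint speeds; "effort": joint torques, N m; "ee_pos": TCP position; "ee_rot": TCP orientation; "force": force on the tool from outside, world axes, zero at the start; "torque": the same for the moment, N m; "gripper_width": finger opening in mm; "gripper_force": force on a finger pad.
Only numpy, scipy, OpenCV 4.12 (cv2) and the standard library are available. Lean on these libraries where they do the work, as an engineer would, in place of code of your own. Each camera call takes 0.05 s, during which the arm holds its last target. There are 200 camera calls.

## Task

The lid is on the cable box that is screwed to the desk, but its rim is still sprung up along all four sides. Press the rim down with the fingertips, one side after another, until all four sections have clicked shut, then take the hand away. Only press: nothing is to be picked up, and the tumbler, mouse and stapler stay as they stand.

Things in the scene. Friction and masses are not known exactly. Their poses are not given: they have to be found in the camera images.
- cablebox: Cable box screwed to the desk, does not move: grey tub 130 mm (x) by 180 mm (y) with a white clip-down lid. Origin: centre of its underside, z up. Lid: fixed middle panel 78 x 128 mm (top 65 mm above the desk), fixed corner pieces 29 mm square (top 71 mm), and between the corners four rim sections, one a side, which start sprung up. Press them from above with shut fingertips.
- rim_front (a joint): Rim section on the box's -x long side, nearest the robot at yaw 0: white flap 126 x 29 x 4 mm, 9 mm lip under its outer edge, hinged along its inner edge 69 mm above the desk. Rad: 0 = sprung up (outer edge 9 mm high), 0.30 = shut, level, on a hard stop. Resists with about 9 N at its press point, falling to none half way; past half way (0.15) it snaps shut and stays; let go earlier it springs up again.
- press_front (a point): Point on top of rim section front, mid length, 19 mm out from its hinge and 10 mm in from its outer edge; moves with the flap: about 77 mm above the desk raised, 71 mm when shut.
- rim_back (a joint): Rim section on the box's +x long side: white flap 126 x 29 x 4 mm, 9 mm lip under its outer edge, hinged along its inner edge 69 mm above the desk. Rad: 0 = sprung up (outer edge 9 mm high), 0.30 = shut, level, on a hard stop. Resists with about 9 N at its press point, falling to none half way; past half way (0.15) it snaps shut and stays; let go earlier it springs up again.
- press_back (a point): Point on top of rim section back, mid length, 19 mm out from its hinge and 10 mm in from its outer edge; moves with the flap: about 77 mm above the desk raised, 71 mm when shut.
- rim_right (a joint): Rim section on the box's -y short side: white flap 76 x 29 x 4 mm, 9 mm lip under its outer edge, hinged along its inner edge 69 mm above the desk. Rad: 0 = sprung up (outer edge 9 mm high), 0.30 = shut, level, on a hard stop. Resists with about 9 N at its press point, falling to none half way; past half way (0.15) it snaps shut and stays; let go earlier it springs up again.
- press_right (a point): Point on top of rim section right, mid length, 19 mm out from its hinge and 10 mm in from its outer edge; moves with the flap: about 77 mm above the desk raised, 71 mm when shut.
- rim_left (a joint): Rim section on the box's +y short side: white flap 76 x 29 x 4 mm, 9 mm lip under its outer edge, hinged along its inner edge 69 mm above the desk. Rad: 0 = sprung up (outer edge 9 mm high), 0.30 = shut, level, on a hard stop. Resists with about 9 N at its press point, falling to none half way; past half way (0.15) it snaps shut and stays; let go earlier it springs up again.
- press_left (a point): Point on top of rim section left, mid length, 19 mm out from its hinge and 10 mm in from its outer edge; moves with the flap: about 77 mm above the desk raised, 71 mm when shut.
- tumbler: Black insulated drinking tumbler, loose, 70 mm across, 155 mm tall; origin centre of underside. Leave alone.
- mouse: Black computer mouse, loose, 105 x 60 x 34 mm; origin centre of underside. Leave alone.
- stapler: Desk stapler, loose, 130 mm long (its y), 45 mm wide, 47 mm tall; origin centre of underside. Leave alone.
Things that resemble listed ones, but are neither listed nor needed, are in the scene too. Several things have the shape of the cablebox; the one meant has the colours described above.

How it is judged:
By the outcome, as a careful person would: the job done as asked, in the order asked, and still so for the second after the job is handed in, with the robot touching nothing.
It also fails if it takes over 42 s, if anything falls off the work surface, if the arm or the gripper's body presses on something with over 40 N, if the wrist force passes 120 N, or if a joint passes its speed limit or range.

## Working session

There is one attempt and no reset: what is moved stays moved. The work goes in short steps, Python scripts to look and compute and a tool call to move; the robot and the scene stay as the last step left them, time stands still between calls to the robot, and variables do not carry over. Pictures are saved under pics/ and viewed, at most 10 in all, crops included, and the job is handed in when it is done.

Besides the shell and the picture viewer there is one more tool, called after "Request:" as name(argument=value, ...), one argument or row to a line, values as JSON. step_arm: Moves the arm, as the interface text tells. Its arguments: {"type":"object","properties":{"plan":{"type":"array","items":{"type":"number"}},"hand":{"type":"number"},"newtons":{"type":"number"}},"required":["plan"]}

```bash
mkdir -p pics
cat > h.py <<'E'
import numpy as np, cv2
from workcell import sensors, viewer, env
from scipy.spatial.transform import Rotation as R
def rot(a):
    a=np.array(a,float)
    if a.shape==(3,3): return a
    return R.from_euler('xyz',a,degrees=True).as_matrix()
def at_z(f,px,z):
    d=rot(f['attitude'])@np.array([(px[0]-f['cx'])/f['fx'],(px[1]-f['cy'])/f['fy'],1])
    p=np.array(f['position'],float); return p+d*(z-p[2])/d[2]
def proj(f,P):
    c=rot(f['attitude']).T@(np.array(P,float)-f['position']); return [f['fx']*c[0]/c[2]+f['cx'],f['fy']*c[1]/c[2]+f['cy']]
def save(f,n): cv2.imwrite('pics/'+n,f['img'][:,:,::-1])
E
python3 - <<'E'
from h import *
s=sensors.state(); print(s['ee_pos'],s['ee_rot'],s['time_s'],s['gripper_width'])
ims=[]
for c in('top','scene'):
    f=viewer.grab_frame(c); print(c,f['position'],f['attitude'],f['fx'])
    save(f,c+'1.png')
    for n,z in(('cablebox',0),('press_front',77),('press_back',77),('press_right',77),('press_left',77),('tumbler',0),('mouse',0),('stapler',0)):
        print(n,[(round(d['score'],2),np.round(d['location']).tolist(),np.round(at_z(f,d['location'],z)[:2]).tolist()) for d in viewer.pinpoint(n,f)])
E
```

```text
[205.48900246 536.49266198 227.12538527] [-1.79895553e+02 -1.96614029e-03  1.59042491e+02] 0.0 91.27323085020642
top [ 307.47802596   68.10514154 1013.09347897] [-167.64680768    0.34956653  -90.30913211] 433.3452716947491
cablebox [(0.95, [209.0, 153.0], [678.0, 261.0]), (0.89, [338.0, 207.0], [539.0, -52.0]), (0.83, [177.0, 336.0], [243.0, 319.0]), (0.78, [427.0, 310.0], [298.0, -248.0])]
press_front [(0.95, [214.0, 160.0], [634.0, 235.0]), (0.69, [170.0, 363.0], [195.0, 312.0]), (0.59, [346.0, 222.0], [487.0, -61.0]), (0.58, [460.0, 333.0], [251.0, -287.0])]
press_back [(0.85, [333.0, 176.0], [593.0, -35.0]), (0.77, [420.0, 286.0], [347.0, -213.0]), (0.73, [165.0, 308.0], [305.0, 328.0]), (0.58, [192.0, 120.0], [732.0, 289.0])]
press_right [(0.84, [236.0, 129.0], [707.0, 187.0]), (0.73, [206.0, 326.0], [267.0, 242.0]), (0.69, [472.0, 286.0], [347.0, -323.0])]
press_left [(0.94, [306.0, 214.0], [506.0, 28.0]), (0.85, [127.0, 343.0], [235.0, 404.0]), (0.81, [170.0, 160.0], [634.0, 336.0]), (0.55, [407.0, 330.0], [257.0, -179.0]), (0.32, [431.0, 177.0], [589.0, -253.0])]
tumbler [(0.
[... 671 characters left out ...]
, -25.0]), (0.77, [186.0, 170.0], [351.0, -221.0]), (0.58, [374.0, 289.0], [731.0, 288.0]), (0.54, [374.0, 159.0], [303.0, 339.0])]
press_right [(0.89, [334.0, 289.0], [732.0, 191.0]), (0.74, [321.0, 212.0], [500.0, 171.0]), (0.66, [340.0, 151.0], [271.0, 240.0]), (0.57, [208.0, 236.0], [579.0, -133.0]), (0.53, [153.0, 173.0], [360.0, -319.0]), (0.44, [270.0, 214.0], [507.0, 30.0])]
press_left [(0.66, [203.0, 146.0], [252.0, -182.0]), (0.6, [268.0, 213.0], [503.0, 24.0]), (0.57, [390.0, 260.0], [649.0, 338.0])]
tumbler [(0.6, [321.0, 214.0], [452.0, 179.0])]
mouse [(0.65, [276.0, 303.0], [734.0, 48.0])]
stapler [(0.86, [156.0, 262.0], [619.0, -282.0]), (0.43, [245.0, 238.0], [536.0, -41.0])]
```

```bash
ls pics
```

```text
scene1.png
top1.png
```

View pics/top1.png

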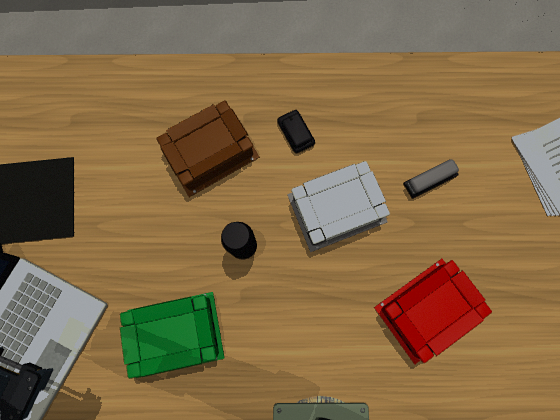

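View pics/scene1.png

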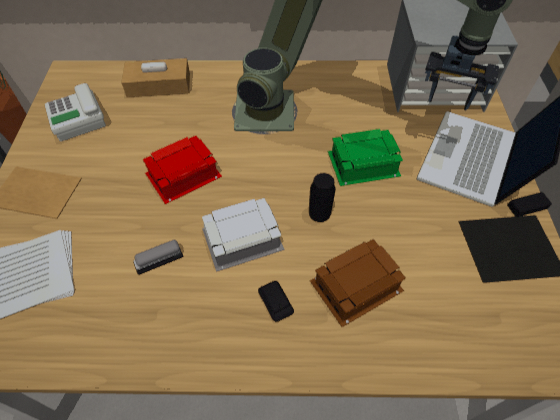

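The top view shows four boxes: brown (209,153), white (338,207), green (177,336) and red (427,310). Only the white one with a grey tub fits the description. The scene view agrees, with it at (241,237). I'll confirm that in a crop and fit the outline of the lid model.

```bash
cat > fit.py <<'E'
from h import *
def frame(x,y,yaw):
    M=rot([0,0,yaw]); return lambda p: M@np.array(p,float)+[x,y,0]
E
python3 - <<'E'
from fit import *
out=[]
fs=[(viewer.grab_frame(c),c) for c in('top','scene')]
# white lid mask -> hull of corner pieces; fit pose by silhouette IoU in both views
from scipy.optimize import minimize
ms=[]
for f,c in fs:
    im=f['img'].astype(int); m=((im.min(2)>135)&(im.max(2)-im.min(2)<40)).astype(np.uint8)
    u=proj(f,[538,-52,70]); k,l,st,ce=cv2.connectedComponentsWithStats(m,connectivity=8)
    m=(l==l[int(u[1]),int(u[0])]).astype(np.uint8); print(c,u,m.sum()); 
    h=cv2.convexHull(np.argwhere(m)[:,::-1].astype(np.int32)); mm=np.zeros_like(m); cv2.fillConvexPoly(mm,h,1); ms.append(mm)
pts=[(sx*65,sy*90,71) for sx in(1,-1) for sy in(1,-1)]+[(sx*62,sy*63,78) for sx in(1,-1) for sy in(1,-1)]+[(sx*38,sy*88,78) for sx in(1,-1) for sy in(1,-1)]
def cost(v,i=None):
    t=0; F=frame(*v)
    for j,((f,c),m) in enumerate(zip(fs,ms)):
        if i is not None and j!=i: continue
        h=cv2.convexHull(np.array([proj(f,F(p)) for p in pts],np.float32)); q=np.zeros_like(m)
        cv2.fillConvexPoly(q,np.round(h*16).astype(np.int32),1,shift=4); t+=(q!=m).sum()
    return t
for i in(0,1,None):
    r=minimize(cost,[538,-52,18],args=(i,),method='Nelder-Mead',options=dict(initial_simplex=[[538,-52,18],[550,-52,18],[538,-40,18],[538,-52,28]])); print(i,r.x,r.fun)
for f,c in fs:
    F=frame(*r.x); im=cv2.resize(f['img'],None,fx=4,fy=4,interpolation=cv2.INTER_CUBIC); u=np.array(proj(f,F([0,0,70])))*4
    for p in [(s*58,0,77) for s in(1,-1)]+[(0,s*83,77) for s in(1,-1)]+[(sx*65,sy*90,71) for sx in(1,-1) for sy in(1,-1)]+[(sx*39,sy*64,65) for sx in(1,-1) for sy in(1,-1)]:
        cv2.circle(im,[int(a*4+2) for a in proj(f,F(p))],4,(255,0,0),1)
    a,b=int(u[0]),int(u[1]); out.append(im[b-220:b+220,a-200:a+200])
cv2.imwrite('pics/crop.png',np.hstack(out)[:,:,::-1])
E
```

```text
top [np.float64(341.25381354039996), np.float64(200.5597792761922)] 4383
scene [np.float64(239.58887403827543), np.float64(224.54268892120626)] 2891
0 [539.07395145 -49.98422065  20.39401162] 280.0
1 [541.5071242  -50.44457032  20.9424553 ] 234.0
None [538.43572311 -50.27026644  20.87369066] 557.0
```

View pics/crop.png

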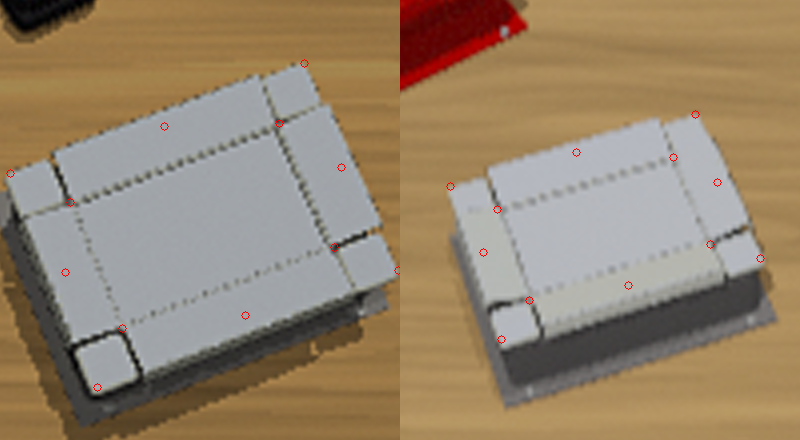

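The white box on the grey tub is confirmed. The fit gives its centre at about (539,-50) and a yaw of about 21°, and the model points lie on the lid's seams. I'll rise, turn the tool to yaw 111 (tool x along box +y, tool y along box +x) and close the fingers.

Request:
step_arm(
  plan=[0, 0, -1, 0, 0, 0.12, 0, 0, -1, 0, 0, 0.12, 0, 0, -1, 0, 0, 0.12, 0, 0, -1, 0, 0, 0.12, 0, 0, -1, 0, 0, 0.12],
  hand=0,
)

```text
time_s: 1.42
ee_pos: [205.6, 536.9, 278.4]
ee_rot: [-180.0, 0.0, 124.3]
force: [0.6, -0.2, -0.5]
gripper_width: 60.4
gripper_force: 0.0
```

Request:
step_arm(
  plan=[0, 0, 0, 0, 0, 0.12, 0, 0, 0, 0, 0, 0.12, 0, 0, 0, 0, 0, 0],
)

```text
time_s: 1.67
ee_pos: [205.7, 537.0, 278.2]
ee_rot: [180.0, -0.0, 110.8]
force: [0.9, -1.1, -0.1]
gripper_width: 40.7
gripper_force: 0.0
```

Request:
step_arm(
  plan=[-3.9, 0.68, 0, 0, 0, 0, -3.9, 0.68, 0, 0, 0, 0, -3.9, 0.68, 0, 0, 0, 0, -3.9, 0.68, 0, 0, 0, 0, -3.9, 0.68, 0, 0, 0, 0],
)

```text
time_s: 2.08
ee_pos: [307.4, 365.3, 277.9]
ee_rot: [180.0, 0.0, 111.2]
force: [0.4, -0.3, 0.0]
gripper_width: 7.4
gripper_force: 0.0
```

Request:
step_arm(
  plan=[-3.9, 0.68, 0, 0, 0, 0, -3.9, 0.68, 0, 0, 0, 0, -3.9, 0.68, 0, 0, 0, 0, -3.9, 0.68, 0, 0, 0, 0, -3.9, 0.68, 0, 0, 0, 0],
)

```text
time_s: 2.5
ee_pos: [408.9, 195.1, 278.1]
ee_rot: [180.0, -0.0, 111.1]
force: [0.8, -0.3, -0.6]
gripper_width: 0.7
gripper_force: 0.0
```

Request:
step_arm(
  plan=[-3.9, 0.68, 0, 0, 0, 0, -3.9, 0.68, 0, 0, 0, 0, -3.9, 0.68, 0, 0, 0, 0, -3.9, 0.68, 0, 0, 0, 0, -3.9, 0.68, 0, 0, 0, 0],
)

```text
time_s: 2.92
ee_pos: [510.3, 25.0, 278.0]
ee_rot: [180.0, -0.0, 111.1]
force: [1.4, 0.9, -0.6]
gripper_width: 0.6
gripper_force: 0.0
```

Run:
```python
from fit import *
s=sensors.state(); print(s['ee_pos'],s['ee_rot'],s['time_s'])
f=viewer.grab_frame('wrist'); print(f['position'],f['attitude'])
F=frame(539,-50.3,21)
P=dict(front=(-58,0,77),back=(58,0,77),left=(0,83,77),right=(0,-83,77))
for n,p in P.items(): print(n,F(p).round(1),np.round(proj(f,F(p))),[(round(d['score'],2),np.round(d['location']).tolist(),np.round(at_z(f,d['location'],77)[:2]).tolist()) for d in viewer.pinpoint('press_'+n,f)])
im=f['img'].copy()
for p in list(P.values())+[(sx*65,sy*90,71) for sx in(1,-1) for sy in(1,-1)]+[(sx*39,sy*64,65) for sx in(1,-1) for sy in(1,-1)]: cv2.circle(im,[int(round(a)) for a in proj(f,F(p))],3,(255,0,0),1)
cv2.imwrite('pics/wrist1.png',im[:,:,::-1])
```

```text
[510.3441041   24.97771502 278.03681836] [ 1.79976668e+02 -9.12462048e-03  1.11092176e+02] 2.9167
[483.78698998  92.45033504 433.99199005] [ 1.64991144e+02 -8.66183840e-02  2.11469674e+01]
front [484.9 -71.1  77. ] [232. 252.] [(0.8, [449.0, 56.0], [630.0, 229.0]), (0.63, [233.0, 249.0], [485.0, -67.0])]
back [593.1 -29.5  77. ] [323. 252.] [(0.79, [100.0, 311.0], [346.0, -216.0]), (0.74, [317.0, 254.0], [587.0, -34.0])]
left [509.3  27.2  77. ] [278. 188.] [(0.8, [276.0, 186.0], [506.0, 28.0])]
right [ 568.7 -127.8   77. ] [277. 309.] [(0.66, [501.0, 123.0], [720.0, 189.0]), (0.6, [276.0, 306.0], [565.0, -123.0])]
```

View pics/wrist1.png

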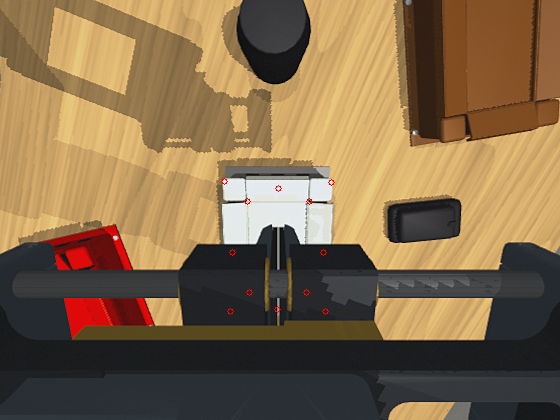

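The wrist view shows the box with its left lid edge at rows 178, columns 224–330. The overlay lies about 3 px low, so I shift 4 mm toward box +y and descend over the left flap. The tumbler at (273,35) is clear.

Request:
step_arm(
  plan=[0.4, -0.1, 3.5, 0, 0, 0, 0, 0, 3.5, 0, 0, 0, 0, 0, 3.5, 0, 0, 0, 0, 0, 3.5, 0, 0, 0, 0, 0, 3.5, 0, 0, 0],
)

```text
time_s: 3.58
ee_pos: [506.6, 32.0, 102.1]
ee_rot: [179.9, -0.0, 111.1]
force: [0.5, 0.2, 0.2]
gripper_width: 0.7
gripper_force: 0.0
```

Request:
step_arm(
  plan=[0, 0, 0.5, 0, 0, 0, 0, 0, 0.4, 0, 0, 0, 0, 0, 0.4, 0, 0, 0, 0, 0, 0.4, 0, 0, 0, 0, 0, 0.2, 0, 0, 0],
)

```text
time_s: 4.0
ee_pos: [508.8, 30.9, 85.6]
ee_rot: [179.8, 0.1, 111.0]
force: [-0.0, 0.5, -0.2]
gripper_width: 0.4
gripper_force: 0.0
```

Request:
step_arm(
  plan=[0, 0, 0.1, 0, 0, 0, 0, 0, 0.1, 0, 0, 0, 0, 0, 0.1, 0, 0, 0, 0, 0, 0, 0, 0, 0],
)

```text
time_s: 4.33
ee_pos: [508.9, 30.8, 85.2]
ee_rot: [179.7, 0.1, 110.9]
force: [-5.8, 1.3, 20.8]
gripper_width: 0.3
gripper_force: 10.7
```

The force rises to 21 N on a hard stop at tip height 71, so the left flap is shut. Next is the back flap.

Request:
step_arm(
  plan=[0, 0, -2.5, 0, 0, 0, 0, 0, -2.5, 0, 0, 0, -2.8, 1.95, 0, 0, 0, 0, -2.8, 1.95, 0, 0, 0, 0, -2.8, 1.95, 0, 0, 0, 0],
)

```text
time_s: 4.75
ee_pos: [594.1, -27.7, 133.5]
ee_rot: [179.7, 0.1, 111.0]
force: [0.7, -0.1, 0.5]
gripper_width: 0.7
gripper_force: 0.0
```

Run:
```python
from fit import *
s=sensors.state(); print(s['ee_pos'],s['ee_rot'],s['time_s'])
f=viewer.grab_frame('scene'); u=np.array(proj(f,[539,-50,70])).astype(int)
a=f['img'][u[1]-75:u[1]+75,u[0]-70:u[0]+70]
g=viewer.grab_frame('wrist'); print([(d['location'],at_z(g,d['location'],71)) for d in viewer.pinpoint('press_left',g)])
b=g['img'][60:390,140:420]
cv2.imwrite('pics/p2.png',np.hstack([cv2.resize(a,(420,450),interpolation=2),cv2.resize(b,(380,450))])[:,:,::-1])
```

```text
[594.14922838 -27.73360567 133.50209268] [1.79736087e+02 1.20333268e-01 1.10990233e+02] 4.75
[([180.4, 101.6], array([507.22699444,  28.37002244,  71.        ]))]
```

View pics/p2.png

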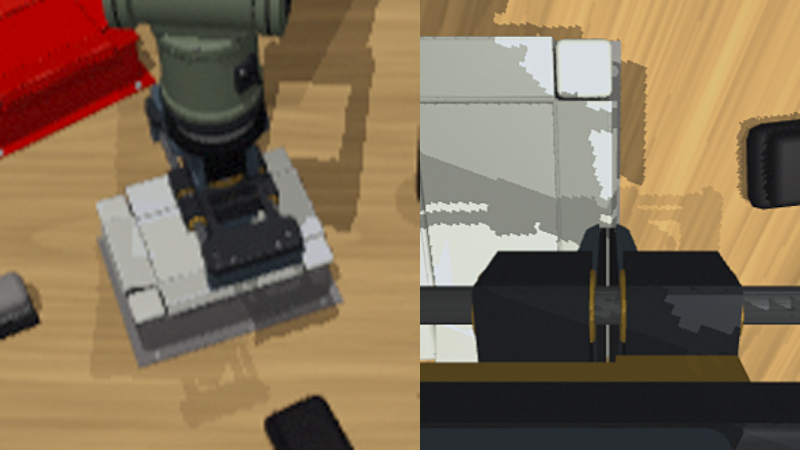

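The left flap is level with its corners, and the fingers are over the back flap, about 2 mm too far outward. I'll press it now.

Request:
step_arm(
  plan=[0, -0.2, 2.0, 0, 0, 0, 0, 0, 1.2, 0, 0, 0, 0, 0, 0.5, 0, 0, 0, 0, 0, 0.5, 0, 0, 0, 0, 0, 0.4, 0, 0, 0],
)

```text
time_s: 5.32
ee_pos: [590.3, -27.5, 85.5]
ee_rot: [179.9, 0.0, 110.9]
force: [0.7, -0.4, -0.2]
gripper_width: 0.5
gripper_force: 0.0
```

Request:
step_arm(
  plan=[0, 0, 0.2, 0, 0, 0, 0, 0, 0.1, 0, 0, 0, 0, 0, 0.1, 0, 0, 0, 0, 0, 0, 0, 0, 0],
)

```text
time_s: 5.65
ee_pos: [590.4, -27.5, 85.2]
ee_rot: [179.9, 0.0, 110.9]
force: [-7.5, 1.5, 21.5]
gripper_width: 0.4
gripper_force: 10.6
```

Request:
step_arm(
  plan=[0, 0, -2.5, 0, 0, 0, 0, 0, -2.5, 0, 0, 0, -2.8, -1.9, 0, 0, 0, 0, -2.8, -1.9, 0, 0, 0, 0, -2.8, -1.9, 0, 0, 0, 0],
)

```text
time_s: 6.07
ee_pos: [567.3, -127.4, 132.3]
ee_rot: [179.9, 0.1, 111.0]
force: [0.7, 0.1, -0.5]
gripper_width: 0.3
gripper_force: 0.0
```

Request:
step_arm(
  plan=[0, 0, 2.0, 0, 0, 0, 0, 0, 1.2, 0, 0, 0, 0, 0, 0.5, 0, 0, 0, 0, 0, 0.5, 0, 0, 0, 0, 0, 0.4, 0, 0, 0],
)

```text
time_s: 6.48
ee_pos: [567.5, -126.6, 85.3]
ee_rot: [179.9, 0.0, 110.9]
force: [0.1, -0.2, 7.2]
gripper_width: 0.5
gripper_force: 4.5
```

Request:
step_arm(
  plan=[0, 0, 0.2, 0, 0, 0, 0, 0, 0.1, 0, 0, 0, 0, 0, 0.1, 0, 0, 0, 0, 0, 0, 0, 0, 0],
)

```text
time_s: 6.82
ee_pos: [567.6, -126.6, 85.2]
ee_rot: [179.9, 0.1, 111.0]
force: [-7.5, -0.4, 22.3]
gripper_width: 0.3
gripper_force: 11.2
```

Request:
step_arm(
  plan=[0, 0, -2.5, 0, 0, 0, 0, 0, -2.5, 0, 0, 0, 2.8, -1.9, 0, 0, 0, 0, 2.8, -1.9, 0, 0, 0, 0, 2.8, -1.9, 0, 0, 0, 0],
)

```text
time_s: 7.23
ee_pos: [483.5, -67.6, 131.6]
ee_rot: [179.9, 0.0, 110.9]
force: [-0.7, 0.9, 0.9]
gripper_width: 0.2
gripper_force: 0.0
```

Request:
step_arm(
  plan=[0, 0, 2.0, 0, 0, 0, 0, 0, 1.2, 0, 0, 0, 0, 0, 0.5, 0, 0, 0, 0, 0, 0.5, 0, 0, 0, 0, 0, 0.4, 0, 0, 0],
)

```text
time_s: 7.65
ee_pos: [484.5, -68.5, 85.1]
ee_rot: [179.9, 0.0, 110.9]
force: [-2.5, 0.4, 25.0]
gripper_width: -0.1
gripper_force: 14.8
```

Request:
step_arm(
  plan=[0, 0, 0.2, 0, 0, 0, 0, 0, 0.1, 0, 0, 0, 0, 0, 0.1, 0, 0, 0, 0, 0, 0, 0, 0, 0],
)

```text
time_s: 7.98
ee_pos: [484.6, -68.6, 85.1]
ee_rot: [179.9, 0.0, 110.9]
force: [-9.9, 2.6, 31.9]
gripper_width: 0.4
gripper_force: 16.1
```

All four flaps are at the stop height. I'll lift the hand straight up, then back it off toward -x and -y, away from the tumbler, and inspect.

Request:
step_arm(
  plan=[0, 0, -3, 0, 0, 0, 0, 0, -4, 0, 0, 0, 0, 0, -4, 0, 0, 0, 0, 0, -4, 0, 0, 0, 0, -3, -2, 0, 0, 0],
)

```text
time_s: 8.4
ee_pos: [461.8, -79.4, 256.2]
ee_rot: [179.3, 0.3, 111.0]
force: [0.4, -0.4, 0.1]
gripper_width: 0.5
gripper_force: 0.0
```

Request:
step_arm(
  plan=[-2, -3, 0, 0, 0, 0, -3, -3, 0, 0, 0, 0, -3, -1, 0, 0, 0, 0, -3, 0, 0, 0, 0, 0, -3, 0, 0, 0, 0, 0],
)

```text
time_s: 8.82
ee_pos: [440.7, -236.5, 251.8]
ee_rot: [179.9, 0.1, 110.8]
force: [0.8, 0.4, -0.2]
gripper_width: 0.5
gripper_force: 0.0
```

Run:
```python
from fit import *
s=sensors.state(); print(s['ee_pos'],s['time_s'],s['force'])
out=[]
for c in('top','scene'):
    f=viewer.grab_frame(c); u=np.array(proj(f,[539,-50,70])).astype(int)
    out.append(cv2.resize(f['img'][u[1]-75:u[1]+75,u[0]-66:u[0]+66],(400,454),interpolation=2))
    for n in('tumbler','mouse','stapler'): print(c,n,[np.round(d['location']).tolist() for d in viewer.pinpoint(n,f)][:1])
cv2.imwrite('pics/p3.png',np.hstack(out)[:,:,::-1])
```

```text
[ 440.70074352 -236.45923258  251.76531399] 8.8167 [ 0.75058616  0.35107468 -0.19253369]
top tumbler [[242.0, 244.0]]
top mouse [[299.0, 130.0]]
top stapler [[430.0, 177.0]]
scene tumbler [[321.0, 213.0]]
scene mouse [[278.0, 302.0]]
scene stapler [[161.0, 261.0]]
```

View pics/p3.png

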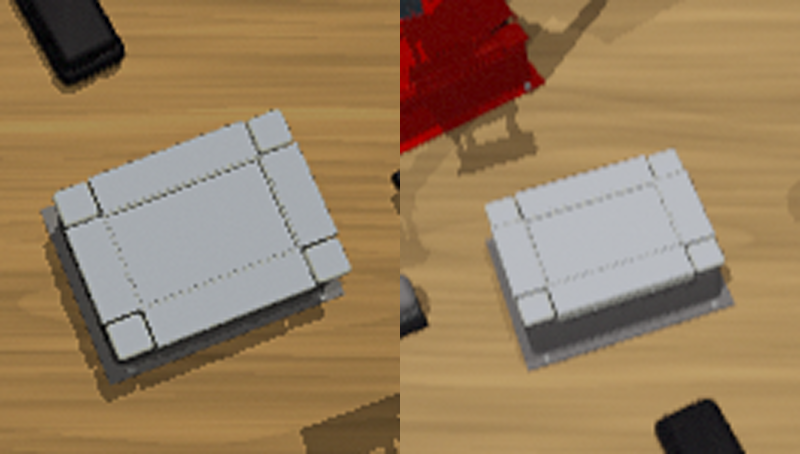

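Both crops show all four flaps level with the corners, the outline now a plain rectangle with even shading. The tumbler, mouse and stapler have not moved and the hand is clear.

```bash
python3 -c "
from workcell import env; print(env.job_done())"
```

```text
the job is handed in; nothing more can be done
None
```

All four rim sections of the white cable box are pressed shut, the hand is clear, the tumbler, mouse and stapler stand where they were, and the job was handed in at about 9 s.

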